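# Clamp a capacitor can in the test fixture

### The arm

A 6-joint arm with a two-finger parallel gripper is mounted at the origin on the work surface. World frame = base frame: x ahead of the robot, y to its left, z up, the work surface at z = 0. Lengths are in m, angles in rad, forces in N, time in s.
With the tool pointing down it reaches from about 0.25 to 0.775 m from the base axis. Payload 4 kg.
Tool frame: the origin (TCP) lies midway between the tips of the shut fingers; the grasp point (between the pads) lies 19 mm behind it; z points along the fingers, y is the line along which they close (so a half turn about z gives the same grasp; the last joint's range is limited). The gripper opens to 94 mm and grips with 3 to 60 N. Pads are 16 mm wide; open, the fingers measure 119 mm over their backs; the gripper's body (75 mm by 177 mm) begins 78 mm behind the grasp point.
Start: joints at [-1.442, 0.087, 1.371, -0, 1.684, -0.103], TCP at [0.126, -0.535, 0.206] pointing down, gripper open.
Joint ranges: [-3.1, 3.1], [-0.76, 2.03], [0.27, 2.55], [-1.08, 4.22], [0.17, 2.65], [-2.57, 2.57]. Speed limits (rad/s): [2.79, 2.79, 3.14, 3.14, 3.14, 3.14].

### API

Orientations are given as [roll, pitch, yaw] about the fixed x, y, z axes, in that order (R = Rz(yaw) Ry(pitch) Rx(roll)).
In Python, from bench import robot gives the robot as it stands.
- The arm moves only by the tool servo_tool, never from a script. Its argument "moves" is a list of rows, each a list of 5 numbers: the shift along the tool's x, y, z in units of 25 mm (1.0 is 25 mm), then the turn about the tool's z in units of 6 degrees (1.0 is 6 degrees), then the closure, from 0 (fully open) to 1 (shut). In form: [[dx, dy, dz, yaw, gripper], ...]. A call has 1 to 10 rows; each row is the pose to reach, as a shift and turn from the pose commanded when the call began, along the tool's axes at that moment; what a row does not reach only later rows make up. A row lasts 1/12 s, in which the tool goes at most 41.7 mm and 7.16 degrees, less where a joint would pass 70% of its speed; a pose out of reach is approached as far as the arm can. A call with a gripper value outside its range is refused whole. The fingers move at their own pace and stop on an object; the grip force is fixed at half the most. Time passes only in rows, so rows that repeat a pose let the fingers close. It gives the time, the measured TCP pose, the force, the opening and the grip force at its end, in the units of the state.
- robot.get_obs(): the state, without advancing time (a new reading comes with each control period).
- robot.snapshot(name): name is "side" or "top" or "wrist"; returns a dict with "image" (480x640x3 uint8, blue, green, red), "fx", "fy", "cx", "cy" (pixels), "eye" and "orientation" of the camera in the world; the wrist camera has in their place "T_tool_cam" (4x4, takes a point from camera to tool coordinates, whose origin is the TCP and whose axes are the flange's). Camera axes: x right, y down, z forward; pixel columns grow to the right and rows downward; lengths in m; the calibration is good to about 2 mm. A picture is of the moment at which its call begins: read the wrist's pose just before it. There is no depth.
- robot.close_job(): hands the job in; it is judged then, once.
The state is a dict: "time": time; "joint_positions": joint angles; "qvel": joint speeds; "joint_torque": joint torques, N m; "tool_pos": TCP position; "ee_rot": TCP orientation; "wrist_force": force on the tool from outside, world axes, zero at the start; "wrist_torque": the same for the moment, N m; "width": finger opening in m; "finger_force": force on a finger pad.
Only numpy, scipy, OpenCV 4.12 (cv2) and the standard library are available. Lean on these libraries where they do the work, as an engineer would, in place of code of your own. Each camera call takes 0.05 s, during which the arm holds its last target. There are 200 camera calls.

### The job

Lift the sprung clamp bar by its knob, turn it aside onto its parking block, and lay the grooved capacitor can from its rest into the fixture's V supports, terminals towards the parking side. Bring the bar back across and down onto the can, then gently slide the can along the supports until the blade under the bar (its exact setting is not known) drops fully into the can's groove. The can's wall is thin: never force it, and leave the other things on the bench where they are.

Things in the scene. Friction and masses are not known exactly. Their poses are not given: they have to be found in the camera images.
- fixture: Aluminium clamp fixture fixed to the bench, base plate 165 x 150 x 12 mm; origin on the bench under the seat, z up. The seat for the can runs along its y axis. Post, clamp bar (14 mm wide, 10 mm thick) and parking block are its parts. The bar comes from the post towards -x and crosses the seat at y = 25 mm in this frame.
- seat (a point): Point on the axis of a seated can, 45 mm above the bench; fixture axes, fixture origin below it. Two black V supports, 45 degree flanks, tops 6 mm below this point, 56 mm wide in all: one from y = -50 to -40 mm, one from y = 5 to 37 mm. Between them (y -40 to 5) fingers have room beside the can, down to the base plate 33 mm below this point.
- post (a point): Top centre of the clamp bar's upright steel post, 12 mm in diameter, 130 mm above the bench, at x = 70, y = 25 mm from the fixture's origin; fixture axes. The bar slides up and turns on it.
- park_top (a point): Centre of the top face of the parking block, 84 mm above the bench, at x = 59, y = 44.5 mm from the fixture's origin; fixture axes; top 58 mm in x, 22 mm in y. It stands close beside the lowered bar, which cannot turn aside until lifted over the block; turned aside, the bar rests on it.
- guides (a point): Point midway between the tops of two upright steel guide pins, 8 mm thick with round tops, 80 mm above the bench, at x = -30 mm from the fixture's origin, y = 37.5 and 12.5 mm; fixture axes. The lowered bar lies between them with 1.5 mm to spare on either side, so it must come down within about 0.015 rad of bar_turn 0; below bar_lift 0.02 it cannot turn.
- bar_lift (a joint): Height of the bar on its post, m, 0 (down, as found) to 0.045. Spring and weight push it down: about 3 N at 0, 5 N at 0.026; damped, 15 N s/m. Across the seat: 0 with no can, 0.015 when the blade rests on the can's full diameter, 0.011 with the blade at the bottom of the groove. Above 0.026 it clears the parking block; parked it rests at 0.026.
- bar_turn (a joint): Turn of the bar about its post, rad: 0 across the seat (as found, knob on the fixture's -x side); grows clockwise seen from above, the knob swinging to the fixture's +y side; 1.57 = along +y over the parking block. Stops at -0.02 and 1.75. Turns easily; from about 1.1 to 1.75 it stays on the block by itself.
- knob (a point): Grip point of the round black upright knob at the bar's free end, 120 mm from the post's axis; knob 20 mm in diameter, from 16 mm below to 16 mm above this point. 84 mm above the bench at bar_lift 0. The bar's lower face is 26 mm below this point. 50 mm from the knob, over the seat, the blade holder hangs under the bar.
- bar: Steel clamp bar; origin on the post's axis at the bar's lower face (58 mm above the bench at bar_lift 0); knob towards its -x, z up. At x = -70 mm, over the seat, the blade hangs under it: 6 mm thick along the can, 34 mm across it, lower edge 8 mm below the bar. The blade is screwed tight anywhere from y = -9 to +9 mm; its setting is not reported.
- capacitor: Aluminium can, 40 mm in diameter, 100 mm long, 110 to 190 g. Origin at its centre on its axis; its y axis points along the can to the end with two brass terminals (6 mm stubs). Groove 9 mm wide, 4 mm deep, middle at y = +26 mm. Thin wall: it bears at most 20 N from the blade, sideways or down, and must not be rammed into the V supports. Sliding it under the lowered bar takes 6 to 18 N.
- nest: Black plastic rest for the can on the bench, 70 x 110 mm, with two V ribs 8 mm wide at y = -34 and +34 mm. Origin on the bench under its middle. The can starts in it, its y axis along the rest's y axis, its axis 34 mm above the bench.
- spare_can: Bystander: a shorter, fatter, smooth aluminium can without a groove, standing, 60 mm in diameter, 55 mm high; origin at its underside.
- heatsink: Bystander: finned aluminium heat sink 65 x 80 x 34 mm; origin at its underside.
- multimeter: Bystander: yellow hand multimeter 90 x 170 x 38 mm, lying; origin at its underside.
- screwdriver: Bystander: screwdriver lying on the bench on the robot's side of the fixture.
There are look-alikes about, which are no part of the job. What is shaped like the capacitor but brown is not meant.

How it is judged:
On the way, in this order (a step that is already met when the one before it is completed fails the run):
1. the bar is lifted and turned aside onto its parking block (value of joint bar_turn above 0.9 rad and value of joint bar_lift above 0.02 m), for 0.2 s.
2. the can lies in both V supports, terminals towards the parking side, let go, while the bar is still aside (value of joint bar_turn above 0.8 rad and contact force between the fingers and capacitor below 0.1 N and x of capacitor in the frame of fixture between -0.003 and 0.003 m and y of capacitor in the frame of fixture between -0.045 and 0.035 m and z of capacitor in the frame of fixture between 0.042 and 0.048 m and angle between the y axis of capacitor and the y axis of fixture, either way round below 0.08 rad), for 0.2 s.
3. the bar is back across the can and lowered onto it (value of joint bar_turn below 0.12 rad and value of joint bar_lift below 0.0175 m), for 0.2 s.
At the end, for the whole second after the job is handed in: The bar lies across the can (bar_turn below 0.12 rad), its blade in the groove (bar_lift 0.0085 to 0.0125 m); the can rests in both V supports, its axis within 3 mm of the seat sideways and in height and 0.06 rad in direction, its origin within 14 mm of the seat point along the seat (value of joint bar_turn below 0.12 rad and value of joint bar_lift between 0.0085 and 0.0125 m and x of capacitor in the frame of fixture between -0.003 and 0.003 m and y of capacitor in the frame of fixture between -0.014 and 0.014 m and z of capacitor in the frame of fixture between 0.042 and 0.048 m and angle between the y axis of capacitor and the y axis of fixture, either way round below 0.06 rad and linear speed of capacitor below 0.02 m/s); the robot touches nothing.
It fails at once if the blade or bar was forced against the can: over 20 N between them (contact force between capacitor and bar above 20 N).
It fails at once if the can was slammed or rammed into the fixture: its contact forces with supports and bar, added up, passed 140 N (contact force between capacitor and fixture above 140 N).
It fails at once if a bystander was disturbed (moved more than 20 mm) (distance of any of spare_can, heatsink, multimeter, screwdriver from where it was at the start of the episode above 0.02 m).
It also fails if it takes over 72 s, if anything falls off the work surface, if the arm or the gripper's body presses on something with over 40 N, if the wrist force passes 120 N, or if a joint passes its speed limit or range.

## Working session

There is one attempt and no reset: what is moved stays moved. The work goes in short steps, Python scripts to look and compute and a tool call to move; the robot and the scene stay as the last step left them, time stands still between calls to the robot, and variables do not carry over. Pictures are saved under pics/ and viewed, at most 10 in all, crops included, and the job is handed in when it is done.

Besides the shell and the picture viewer there is one more tool, called after "Request:" as name(argument=value, ...) on one line, values as JSON. servo_tool: Moves the arm, as the interface text tells. Its arguments: {"type":"object","properties":{"moves":{"type":"array"}},"required":["moves"]}

```bash
mkdir -p pics; ls; cat > h.py <<'E'
import numpy as np, cv2
from scipy.spatial.transform import Rotation as R
from bench import robot
def rot(o):
    o=np.array(o,float)
    if o.shape==(3,3): return o
    return R.from_euler('xyz',o).as_matrix() if o.size==3 else R.from_quat(o).as_matrix()
def cam(name):
    ob=robot.get_obs(); s=robot.snapshot(name)
    if name=='wrist':
        T=np.eye(4);T[:3,:3]=rot(ob['ee_rot']);T[:3,3]=ob['tool_pos'];T=T@np.array(s['T_tool_cam'])
        s['E'],s['M']=T[:3,3],T[:3,:3]
    else: s['E'],s['M']=np.array(s['eye']),rot(s['orientation'])
    return s
def ray(s,p,z):
    d=s['M']@np.array([(p[0]-s['cx'])/s['fx'],(p[1]-s['cy'])/s['fy'],1.])
    return s['E']+d*(z-s['E'][2])/d[2]
def proj(s,P):
    q=s['M'].T@(np.array(P)-s['E']); return np.array([s['fx']*q[0]/q[2]+s['cx'],s['fy']*q[1]/q[2]+s['cy']])
E
python3 - <<'E'
from h import *
import pickle
for n in('top','side'):
    s=cam(n); cv2.imwrite(f'pics/{n}0.png',s['image']); print(n,s['E'],s['orientation'],s['fx'],s['cx'],s['cy']); pickle.dump(s,open(n+'0.pkl','wb'))
print(robot.get_obs())
E
```

```text
pics
top [ 0.4407902  -0.14104267  1.01208365] [-3.02323755  0.00610611 -1.56957268] 451.392472418843 322.6580190239823 244.00576370186099
side [ 0.28453106 -0.84532262  0.58493751] [-2.11956477 -0.0048553  -0.33601857] 478.50339926860767 318.5332958237644 246.02145546267414
{'time': 0.1, 'joint_positions': array([-1.44211520e+00,  8.78838595e-02,  1.37210110e+00,  2.88045862e-05,
        1.68359644e+00, -1.03074968e-01]), 'qvel': array([ 0.00034917,  0.00048583, -0.00249526, -0.00149565,  0.00082143,
        0.00013078]), 'joint_torque': array([ 1.88267564e-03, -3.41253662e+01, -3.03300977e+01,  7.19488389e-02,
        3.04250268e-02, -9.53890253e-05]), 'tool_pos': array([ 0.12628285, -0.53479852,  0.20442074]), 'ee_rot': array([-3.13961741e+00, -2.33103063e-04,  2.31759082e-01]), 'wrist_force': array([-0.01479742,  0.09201164,  0.56832893]), 'wrist_torque': array([-0.03076432,  0.06638689,  0.06164033]), 'finger_force': 0.0, 'width': 0.0939955893920473}
```

View pics/top0.png

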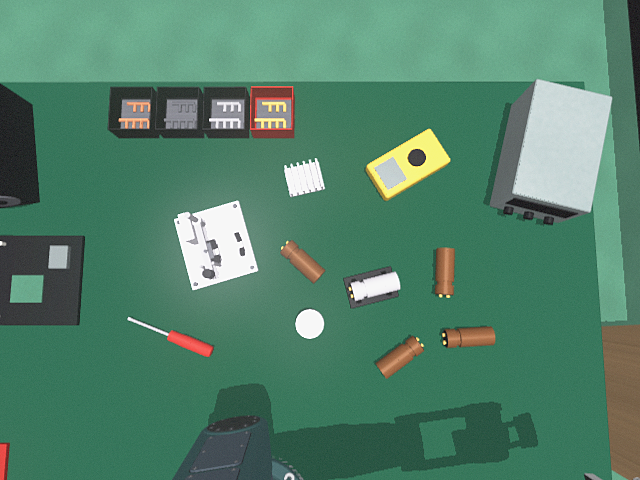

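View pics/side0.png

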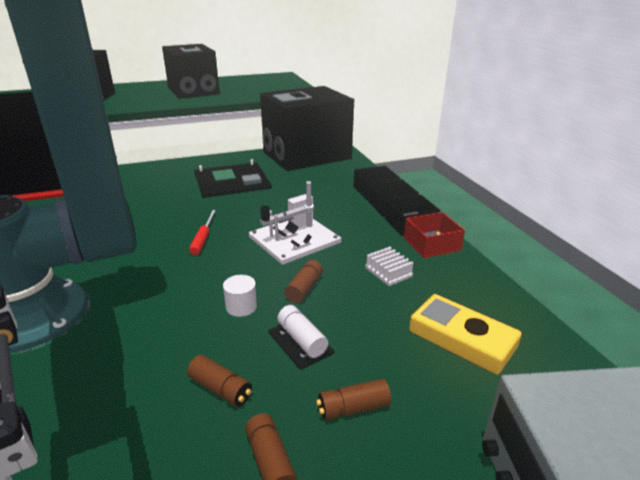

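The top view shows these can-like candidates:
- Silver grooved can in the black rest at (373,286), with terminals to the left at (351,291).
- Brown cans at (302,260), (400,355), (445,272) and (468,336).
- Smooth spare can at (309,323).

I choose the silver one in the rest. The fixture plate is at (216,245) and the knob near (208,273).

```bash
python3 - <<'E'
from h import *
import pickle
s=pickle.load(open('top0.pkl','rb')); im=s['image']
a=cv2.resize(im[190:300,165:265],None,fx=4,fy=4,interpolation=cv2.INTER_CUBIC)
b=cv2.resize(im[250:320,330:420],None,fx=4,fy=4,interpolation=cv2.INTER_CUBIC)
c=np.zeros((440,770,3),np.uint8); c[:440,:400]=a; c[:280,405:765]=b; cv2.imwrite('pics/crop1.png',c)
hsv=cv2.cvtColor(im,cv2.COLOR_BGR2HSV)
m=((hsv[...,1]<60)&(hsv[...,2]>110)).astype(np.uint8)
for nm,(x0,y0,x1,y1),z in(('plate',(165,190,265,300),.012),('can',(335,255,410,315),.034)):
    k=np.zeros_like(m);k[y0:y1,x0:x1]=m[y0:y1,x0:x1]
    cs=max(cv2.findContours(k,0,2)[0],key=cv2.contourArea)
    P=np.array([ray(s,p[0],z)[:2] for p in cs],np.float32)
    r=cv2.minAreaRect(P);print(nm,r,cv2.boxPoints(r).tolist())
# nest black+can region
n=np.zeros_like(m);g=((hsv[...,1]>90)&(hsv[...,0]>60)&(hsv[...,0]<95)&(hsv[...,2]>50))
n[255:315,335:410]=~g[255:315,335:410]
cs=max(cv2.findContours(n,0,2)[0],key=cv2.contourArea)
r=cv2.minAreaRect(np.array([ray(s,p[0],.004)[:2] for p in cs],np.float32));print('nest',r)
E
```

```text
plate ((0.5625393986701965, 0.10579217970371246), (0.17626893520355225, 0.1533491313457489), 16.730127334594727) [[0.45606371760368347, 0.1538504660129547], [0.5002073645591736, 0.006992395967245102], [0.6690150499343872, 0.057733893394470215], [0.6248714327812195, 0.20459195971488953]]
can ((0.4666147530078888, -0.24908384680747986), (0.04149731993675232, 0.10451013594865799), 14.37873649597168) [[0.4335395097732544, -0.20361816883087158], [0.459492564201355, -0.3048545718193054], [0.4996899962425232, -0.29454952478408813], [0.4737369418144226, -0.1933131217956543]]
nest ((0.46615082025527954, -0.24627447128295898), (0.07013297080993652, 0.1213880330324173), 14.435359001159668)
```

View pics/crop1.png

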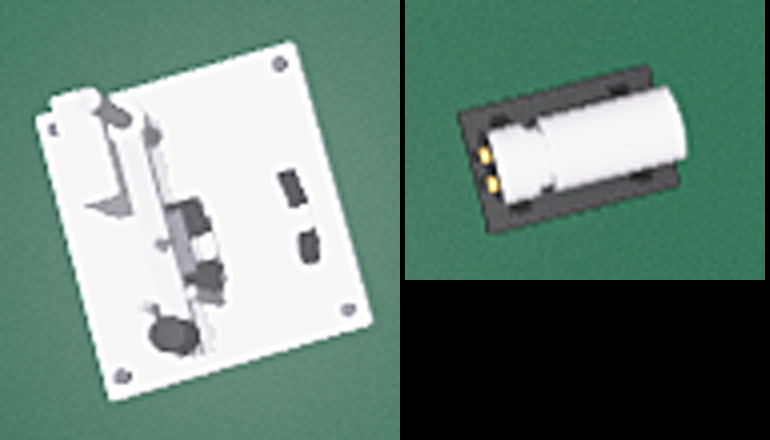

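Request:
servo_tool(moves=[[2, -1, -2, 1, 0], [4, -2, -2, 2, 0], [6, -3, -2, 3, 0], [7, -4, -2, 4, 0], [8.5, -5, -2, 5, 0], [10, -6, -2, 6, 0], [11, -7, -2, 7, 0], [12.5, -8, -2, 8, 0], [14, -8.4, -2, 9, 0], [14, -8.4, -2, 10, 0]])

```text
time: 0.93
tool_pos: [0.4051, -0.2615, 0.2553]
ee_rot: [3.141, -0.0, -0.81]
wrist_force: [-0.4, -0.7, -0.9]
width: 0.0939
finger_force: 0.0
```

Request:
servo_tool(moves=[[0, 0, 0, 1.2, 0], [0, 0, 0, 2.4, 0], [0, 0, 0, 3.6, 0], [0, 0, 0, 4.8, 0], [0, 0, 0, 5.2, 0], [0, 0, 0, 5.2, 0]])

```text
time: 1.43
tool_pos: [0.4042, -0.263, 0.2548]
ee_rot: [3.141, 0.001, -1.35]
wrist_force: [0.1, -0.3, 0.4]
width: 0.0941
finger_force: 0.0
```

```bash
python3 - <<'E'
from h import *
import pickle
o=robot.get_obs();print(o['time'],o['tool_pos'],o['ee_rot'],o['joint_positions'])
s=cam('wrist');cv2.imwrite('pics/w1.png',s['image']);print(s['T_tool_cam'],s['fx'],s['E']);pickle.dump(s,open('w1.pkl','wb'))
E
```

```text
1.4333 [ 0.40417064 -0.2630429   0.2548255 ] [ 3.14084024e+00  8.49605683e-04 -1.34950691e+00] [-6.94537079e-01 -6.80330819e-02  1.43040169e+00 -8.09588138e-05
  1.78035615e+00  2.22574904e+00]
[[-3.79479428e-04 -9.66200273e-01 -2.57792338e-01  7.39299150e-02]
 [ 9.99999687e-01 -1.87570404e-04 -7.69024928e-04  2.98212220e-04]
 [ 6.94677882e-04 -2.57792549e-01  9.66200041e-01 -1.78591725e-01]
 [ 0.00000000e+00  0.00000000e+00  0.00000000e+00  1.00000000e+00]] 360.69172160174026 [ 0.42027081 -0.33535402  0.43335452]
```

View pics/w1.png

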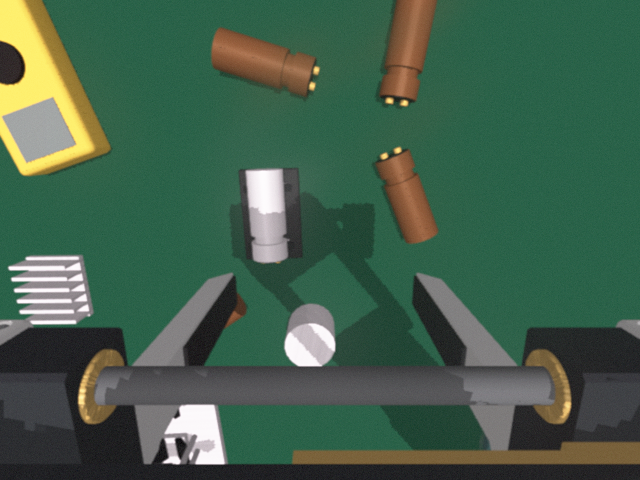

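The wrist view shows the silver grooved can in its rest. Its body runs from (265,170) to (269,260), the groove is at about (268,238), and the terminal end is at the bottom. Next I measure it.

```bash
python3 - <<'E'
from h import *
import pickle
s=pickle.load(open('w1.pkl','rb'));im=s['image']
h=cv2.cvtColor(im,cv2.COLOR_BGR2HSV)
m=((h[...,1]<70)&(h[...,2]>95)).astype(np.uint8);k=np.zeros_like(m);k[160:270,230:310]=m[160:270,230:310]
c=max(cv2.findContours(k,0,2)[0],key=cv2.contourArea)
for z in(.034,.040):
  r=cv2.minAreaRect(np.array([ray(s,p[0],z)[:2] for p in c],np.float32));print('can',z,r,cv2.boundingRect(c))
n=np.zeros_like(m);n[160:268,230:310]=((h[...,2]<75)&(h[...,1]<90))[160:268,230:310]|k[160:268,230:310]
c=max(cv2.findContours(n,0,2)[0],key=cv2.contourArea)
print('nest',cv2.minAreaRect(np.array([ray(s,p[0],.004)[:2] for p in c],np.float32)))
t=pickle.load(open('top0.pkl','rb'))
# knob top & seats from top view
for nm,p,z in(('knobtop',(208.3,273.5),.1),('Vneg',(240.2,244.2),.039),('Vpos',(215.,253.2),.039)): print(nm,ray(t,p,z))
P=np.array([[.456,.1538],[.500,.007],[.669,.0577],[.6249,.2046]]);
for p in ((294,42),(372,322),(112,401)): print('corner',ray(t,(165+p[0]/4,190+p[1]/4),.012))
for p in ((280,64),(349,309),(122,376)): print('screw',ray(t,(165+p[0]/4,190+p[1]/4),.012))
E
```

```text
can 0.034 ((0.4652780592441559, -0.24381983280181885), (0.04283623397350311, 0.10891568660736084), 14.955330848693848) (245, 168, 44, 96)
can 0.04 ((0.4646018147468567, -0.24519503116607666), (0.04219263046979904, 0.10727930814027786), 14.955320358276367) (245, 168, 44, 96)
nest ((0.4637238383293152, -0.23746636509895325), (0.07367315143346786, 0.11840628832578659), 14.51866340637207)
knobtop [0.48906021 0.09585771 0.1       ]
Vneg [0.55598093 0.04424921 0.039     ]
Vpos [0.53629723 0.09851927 0.039     ]
corner [0.65861314 0.05550538 0.012     ]
corner [0.50046473 0.00853049 0.012     ]
corner [0.45672722 0.15140021 0.012     ]
screw [0.64597094 0.06311828 0.012     ]
screw [0.50766828 0.02143636 0.012     ]
screw [0.47048608 0.14634524 0.012     ]
```

Request:
servo_tool(moves=[[-1.3, -0.6, 0, -1.1, 0], [-2.6, -1.3, 0, -2.2, 0], [-3.9, -1.9, 0, -3.4, 0], [-5.2, -2.6, 0, -4.6, 0], [-6.6, -3.2, 0, -5.7, 0], [-7.9, -3.9, 0, -6.9, 0], [-9.2, -4.5, 0, -8, 0], [-10.5, -5.2, 0, -9.2, 0], [-12, -6, 0, -10.3, 0], [-13.26, -6.47, 0, -11.5, 0]])

```text
time: 2.32
tool_pos: [0.4896, 0.098, 0.255]
ee_rot: [-3.141, 0.0, -0.138]
wrist_force: [-0.1, -0.4, -0.5]
width: 0.0938
finger_force: 0.0
```

Request:
servo_tool(moves=[[0, 0, 0, -1.1, 0], [0, 0, 0, -2.3, 0], [0, 0, 0, -3.5, 0], [0, 0, 0, -4.6, 0], [0, 0, 0, -5.8, 0], [0, 0, 0, -7, 0], [0, 0, 0, -8.1, 0], [0, 0, 0, -9.3, 0], [0, 0, 0, -10.5, 0], [0, 0, 0, -11.6, 0]])

```text
time: 3.15
tool_pos: [0.4891, 0.0955, 0.2551]
ee_rot: [-3.141, 0.0, 1.077]
wrist_force: [0.9, -0.4, 0.0]
width: 0.0937
finger_force: 0.0
```

Request:
servo_tool(moves=[[0, 0, 0, -1.1, 0], [0, 0, 0, -2.3, 0], [0, 0, 0, -3.5, 0], [0, 0, 0, -4.6, 0], [0, 0, 0, -5.8, 0], [0, 0, 0, -7, 0], [0, 0, 0, -8.1, 0], [0, 0, 0, -9.3, 0], [0, 0, 0, -10.5, 0], [0, 0, 0, -11.6, 0]])

```text
time: 3.98
tool_pos: [0.4891, 0.0955, 0.2551]
ee_rot: [-3.141, -0.0, 2.291]
wrist_force: [0.4, -0.4, -0.8]
width: 0.0941
finger_force: 0.0
```

Request:
servo_tool(moves=[[0, 0, 0, -1.1, 0], [0, 0, 0, -2.3, 0], [0, 0, 0, -3.5, 0], [0, 0, 0, -4.6, 0], [0, 0, 0, -5.8, 0], [0, 0, 0, -7, 0], [0, 0, 0, -8.1, 0], [0, 0, 0, -9.3, 0], [0, 0, 0, -10.5, 0], [0, 0, 0, -11, 0]])

```text
time: 4.82
tool_pos: [0.4891, 0.0955, 0.2551]
ee_rot: [3.142, -0.001, -2.841]
wrist_force: [-0.1, -0.2, -0.7]
width: 0.0939
finger_force: 0.0
```

```bash
python3 - <<'E'
from h import *
import pickle
o=robot.get_obs();print(o['time'],o['tool_pos'],o['ee_rot'],o['joint_positions'])
s=cam('wrist');cv2.imwrite('pics/w2.png',s['image']);pickle.dump(s,open('w2.pkl','wb'))
E
```

```text
4.8167 [0.48908113 0.09551689 0.25506738] [ 3.14154415e+00 -6.52036127e-04 -2.84087629e+00] [ 7.91119318e-02 -3.22959166e-02  1.39576790e+00 -9.81126622e-05
  1.77876742e+00 -1.79242097e+00]
```

View pics/w2.png

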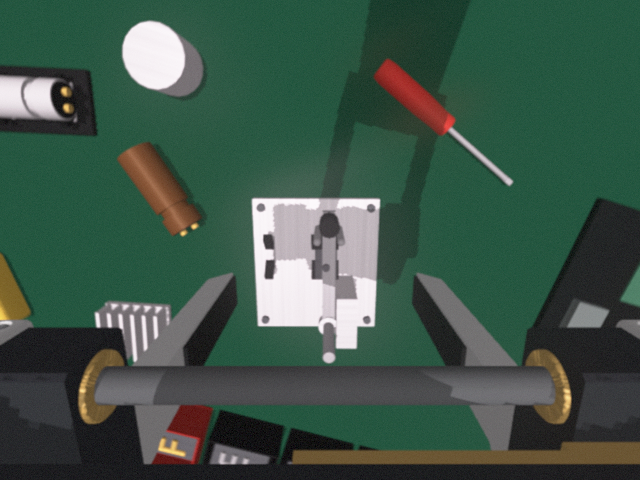

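The wrist view shows the fixture: knob top at (329,223), post top at (329,357), plate corners (252,198), (380,198), (376,326) and (258,326), and V supports at (325,250) and (268,255).

```bash
python3 - <<'E'
from h import *
import pickle
s=pickle.load(open('w2.pkl','rb'));im=s['image']
h=cv2.cvtColor(im,cv2.COLOR_BGR2HSV)
g=h[...,2].copy(); k=np.zeros(g.shape,np.uint8);k[208:246,312:346]=(g[208:246,312:346]<60)
c=max(cv2.findContours(k,0,2)[0],key=cv2.contourArea);print(cv2.minEnclosingCircle(c),cv2.boundingRect(c))
cs=np.array([ray(s,p,.012)[:2] for p in((252.5,198.5),(380,198.5),(376,326.5),(258,326.5))]);print(cs)
d=cs[3]-cs[0];d2=cs[1]-cs[0];print(np.degrees(np.arctan2(d[1],d[0])),np.degrees(np.arctan2(d2[1],d2[0])),np.linalg.norm(d),np.linalg.norm(d2))
print('knob',ray(s,(329.5,222),.1),'post',ray(s,(328.5,357),.13))
cv2.imwrite('pics/w2c.png',cv2.resize(im[190:370,240:390],None,fx=3.3,fy=3.3,interpolation=cv2.INTER_CUBIC))
E
```

```text
((330.0, 218.0), 6.708303928375244) (324, 214, 13, 8)
[[0.50121539 0.01186298]
 [0.45691531 0.15483051]
 [0.61519062 0.20538808]
 [0.66040814 0.05965654]]
16.711043984031754 107.21617479772569 0.1662123857169635 0.14967368632112907
knob [0.48371855 0.09991812 0.1       ] post [0.60353292 0.13610828 0.13      ]
```

View pics/w2c.png

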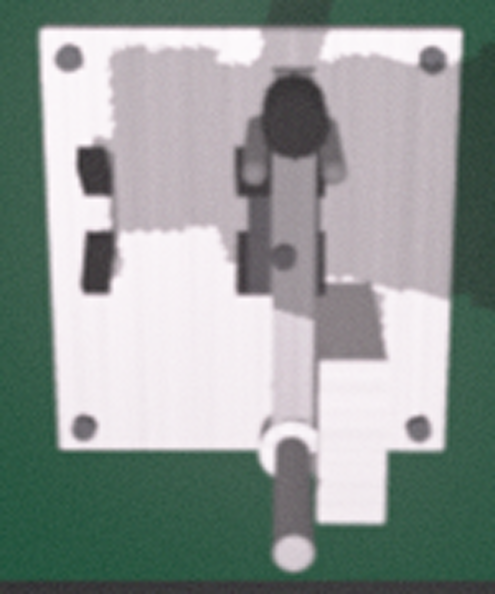

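```bash
python3 - <<'E'
from h import *
import pickle
s=pickle.load(open('w2.pkl','rb'));im=s['image']
print(s['cx'],s['cy'])
print('knob',ray(s,(329.4,227.9),.1))
T=np.array(s['T_tool_cam']);Ti=np.linalg.inv(T)
for y in(-.047,.047):
  for x in (-.008,.008):
    q=Ti@np.array([x,y,0,1]);print(y,x,s['fx']*q[0]/q[2]+s['cx'],s['fy']*q[1]/q[2]+s['cy'])
g=cv2.cvtColor(im,cv2.COLOR_BGR2GRAY)
for r in(276,280,290): print(r,g[r,205:245].tolist(),g[r,405:445].tolist())
E
```

```text
324.2637508894332 240.38927805631428
knob [0.48920255 0.10153968 0.1       ]
-0.047 -0.008 235.10342284791852 303.85243017973954
-0.047 0.008 233.1447506259288 275.90211233655344
0.047 -0.008 409.7893174955248 303.86752559326777
0.047 0.008 411.6464859256542 275.9025811725818
276 [73, 72, 72, 71, 74, 75, 72, 73, 73, 80, 85, 86, 94, 96, 104, 110, 115, 118, 113, 117, 114, 119, 122, 112, 118, 115, 105, 85, 61, 53, 59, 76, 78, 74, 76, 78, 83, 81, 82, 82] [76, 76, 73, 75, 77, 76, 75, 77, 66, 49, 52, 60, 84, 105, 114, 115, 115, 115, 116, 118, 114, 115, 111, 112, 107, 99, 94, 90, 88, 76, 76, 69, 70, 74, 71, 72, 67, 66, 75, 75]
280 [75, 89, 103, 111, 114, 116, 115, 115, 117, 112, 118, 119, 116, 119, 117, 115, 117, 117, 119, 116, 114, 118, 119, 108, 80, 55, 42, 44, 42, 44, 54, 69, 79, 79, 78, 82, 74, 80, 77, 80] [78, 72, 79, 78, 72, 74, 73, 72, 62, 44, 41, 39, 38, 46, 66, 99, 111, 115, 115, 115, 117, 116, 112, 114, 115, 113, 112, 114, 115, 117, 114, 117, 114, 119, 113, 115, 106, 96, 80, 73]
290 [117, 118, 118, 116, 117, 119, 119, 113, 114, 117, 118, 117, 117, 115, 116, 115, 109, 88, 57, 37, 32, 37, 32, 34, 38, 38, 39, 41, 43, 39, 44, 56, 77, 74, 80, 76, 76, 77, 79, 77] [78, 75, 76, 77, 72, 74, 73, 68, 45, 40, 41, 44, 33, 38, 36, 37, 37, 42, 35, 33, 44, 70, 98, 109, 108, 114, 114, 113, 114, 114, 113, 117, 115, 117, 111, 113, 114, 113, 117, 115]
```

Request:
servo_tool(moves=[[0, 0.2, 1.6, 0, 0], [0, 0.2, 3.2, 0, 0], [0, 0.2, 4.8, 0, 0], [0, 0.2, 6, 0, 0], [0, 0.2, 6.8, 0, 0], [0, 0.2, 7.3, 0, 0], [0, 0.2, 7.3, 0, 0.3], [0, 0.2, 7.3, 0, 0.5]])

```text
time: 5.53
tool_pos: [0.4872, 0.1003, 0.0723]
ee_rot: [3.141, -0.002, -2.848]
wrist_force: [0.0, 0.3, -0.1]
width: 0.0838
finger_force: 0.0
```

Request:
servo_tool(moves=[[0, 0, 0, 0, 0.65], [0, 0, 0, 0, 0.7], [0, 0, 0, 0, 0.74], [0, 0, 0, 0, 0.78], [0, 0, 0, 0, 0.82], [0, 0, 0, 0, 0.85], [0, 0, 0, 0, 0.85]])

```text
time: 6.12
tool_pos: [0.4878, 0.1004, 0.0731]
ee_rot: [-3.141, 0.0, -2.847]
wrist_force: [0.1, -0.7, -0.3]
width: 0.0377
finger_force: 0.0
```

Request:
servo_tool(moves=[[0, 0, 0, 0, 0.85], [0, 0, 0, 0, 0.85], [0, 0, 0, 0, 0.85], [0, 0, 0, 0, 0.85]])

```text
time: 6.45
tool_pos: [0.4877, 0.1004, 0.0728]
ee_rot: [-3.141, -0.0, -2.847]
wrist_force: [-0.2, -0.2, 1.0]
width: 0.0194
finger_force: 30.0
```

Request:
servo_tool(moves=[[0, 0, -0.2, 0, 0.85], [0, 0, -0.5, 0, 0.85], [0, 0, -0.8, 0, 0.85], [0, 0, -1.1, 0, 0.85], [0, 0, -1.36, 0, 0.85], [0, 0, -1.4, 0, 0.85], [0, 0, -1.4, 0, 0.85]])

```text
time: 7.03
tool_pos: [0.488, 0.1005, 0.1085]
ee_rot: [-3.141, 0.001, -2.847]
wrist_force: [3.6, 1.2, -5.5]
width: 0.0196
finger_force: 30.0
```

Request:
servo_tool(moves=[[-0.026, 0.502, 0, 1, 0.85], [-0.105, 0.998, 0, 2, 0.85], [-0.235, 1.483, 0, 3, 0.85], [-0.415, 1.952, 0, 4, 0.85], [-0.643, 2.4, 0, 5, 0.85], [-0.917, 2.821, 0, 6, 0.85], [-1.233, 3.212, 0, 7, 0.85], [-1.588, 3.567, 0, 8, 0.85], [-1.588, 3.567, 0, 8, 0.85]])

```text
time: 7.78
tool_pos: [0.5004, 0.1981, 0.1073]
ee_rot: [-3.141, 0.0, 2.597]
wrist_force: [2.8, -0.9, -5.8]
width: 0.0192
finger_force: 30.0
```

Request:
servo_tool(moves=[[-0.026, 0.502, 0, 1, 0.85], [-0.105, 0.998, 0, 2, 0.85], [-0.235, 1.483, 0, 3, 0.85], [-0.415, 1.952, 0, 4, 0.85], [-0.643, 2.4, 0, 5, 0.85], [-0.8, 2.65, 0.05, 5.6, 0.85], [-0.8, 2.65, 0.2, 5.6, 0.85], [-0.8, 2.65, 0.3, 5.6, 0.85], [-0.8, 2.65, 0.34, 5.6, 0.85], [-0.8, 2.65, 0.34, 5.6, 0.85]])

```text
time: 8.62
tool_pos: [0.5506, 0.2439, 0.0996]
ee_rot: [3.142, -0.001, 2.014]
wrist_force: [1.4, 4.2, -3.1]
width: 0.0193
finger_force: 30.0
```

Request:
servo_tool(moves=[[0, 0, 0, 0, 0.6], [0, 0, 0, 0, 0.5], [0, 0, 0, 0, 0.4], [0, 0, 0, 0, 0.2], [0, 0, -0.3, 0, 0], [0, 0, -1, 0, 0], [0, 0, -2.5, 0, 0], [0, 0, -4, 0, 0], [0, 0, -5.5, 0, 0], [0, 0, -6, 0, 0]])

```text
time: 9.45
tool_pos: [0.5532, 0.244, 0.2577]
ee_rot: [3.13, 0.002, 2.011]
wrist_force: [0.2, -0.2, 0.2]
width: 0.0828
finger_force: 0.0
```

```bash
python3 - <<'E'
from h import *
import pickle
print(robot.get_obs()['tool_pos'],robot.get_obs()['ee_rot'])
s=cam('wrist');cv2.imwrite('pics/w3.png',s['image']);pickle.dump(s,open('w3.pkl','wb'))
t=cam('side');pickle.dump(t,open('side1.pkl','wb'))
for p in [(.5506,.2439,.126),(.6025,.1353,.13),(.544,.0905,.045)]: print(proj(s,p),proj(t,p))
a=s['image'][180:480,180:480];b=t['image'][170:270,235:355]
c=np.zeros((500,800,3),np.uint8);c[:300,:300]=a;c[:416,305:800]=cv2.resize(b,(495,416),interpolation=2);cv2.imwrite('pics/w3c.png',c)
E
```

```text
[0.5531941  0.24401682 0.25767368] [3.12998096e+00 1.86679672e-03 2.01147689e+00]
[319.74139455 231.25390501] [274.27414599 169.27542048]
[320.83778754 353.92237579] [307.66352276 181.92020396]
[260.53170607 325.70255424] [289.93628336 226.54888051]
```

View pics/w3c.png

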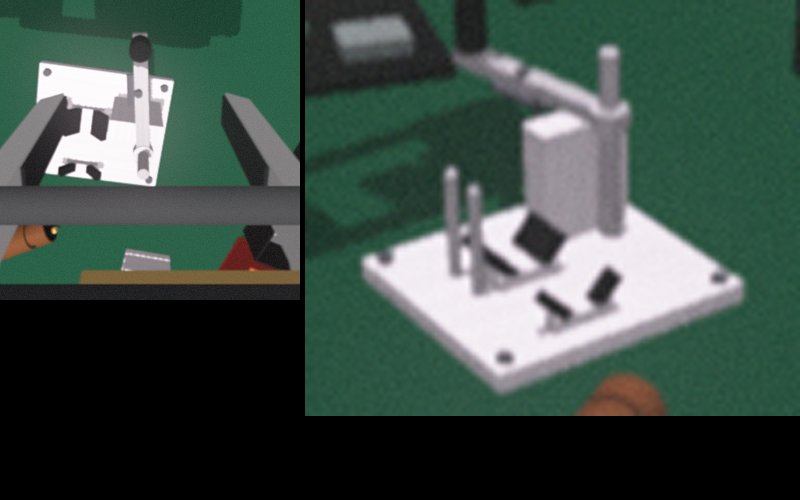

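The picture shows the bar resting on the parking block, with its knob out to +y at (140,45) in the left crop. The V supports are free.

Request:
servo_tool(moves=[[-1.3, -0.9, 0, 0.2, 0], [-2.6, -1.8, 0, 0.4, 0], [-3.9, -2.7, 0, 0.6, 0], [-5.2, -3.6, 0, 0.8, 0], [-6.5, -4.5, 0, 1, 0], [-7.8, -5.4, 0, 1.2, 0], [-9.1, -6.3, 0, 1.4, 0], [-10.4, -7.2, 0, 1.6, 0], [-11.7, -8.1, 0, 1.73, 0], [-13, -9, 0, 1.73, 0]])

```text
time: 10.38
tool_pos: [0.4847, -0.1477, 0.2464]
ee_rot: [-3.138, -0.003, 1.83]
wrist_force: [0.2, -0.2, -0.3]
width: 0.0941
finger_force: 0.0
```

```bash
python3 - <<'E'
from h import *
o=robot.get_obs();p=o['tool_pos'];y=o['ee_rot'][2];d=np.array([.4695,-.2586])-p[:2]
print(p,np.degrees(y),(d@[np.cos(y),np.sin(y)])/.025,(d@[np.sin(y),-np.cos(y)])/.025)
E
```

```text
[ 0.48467053 -0.14772388  0.24644458] 104.85362291478405 -4.131283832915229 -1.723469415170498
```

Request:
servo_tool(moves=[[-1.4, -0.6, 0, 0, 0], [-2.8, -1.2, 0, 0, 0], [-4.17, -1.87, 0, 0, 0], [-4.17, -1.87, 0, 0, 0], [-4.17, -1.87, 0, 0, 0]])

```text
time: 10.8
tool_pos: [0.4665, -0.2602, 0.2461]
ee_rot: [-3.138, -0.004, 1.827]
wrist_force: [-0.2, 0.6, -0.2]
width: 0.0938
finger_force: 0.0
```

```bash
python3 - <<'E'
from h import *
import pickle
o=robot.get_obs();print(o['tool_pos'],o['ee_rot'],np.degrees(o['ee_rot'][2]))
s=cam('wrist');im=s['image'];pickle.dump(s,open('w4.pkl','wb'))
print(proj(s,(.4665,-.247,.034)))
x,y=map(int,proj(s,(.4665,-.247,.04)))
x0,y0=max(x-80,0),max(y-70,0);print(x0,y0)
cv2.imwrite('pics/w4c.png',cv2.resize(im[y0:y0+150,x0:x0+160],None,fx=4,fy=4,interpolation=cv2.INTER_CUBIC))
E
```

```text
[ 0.46651069 -0.26018472  0.24614634] [-3.13789879 -0.0044804   1.82651776] 104.65175873765456
[328.04299525 204.51848936]
248 135
```

View pics/w4c.png

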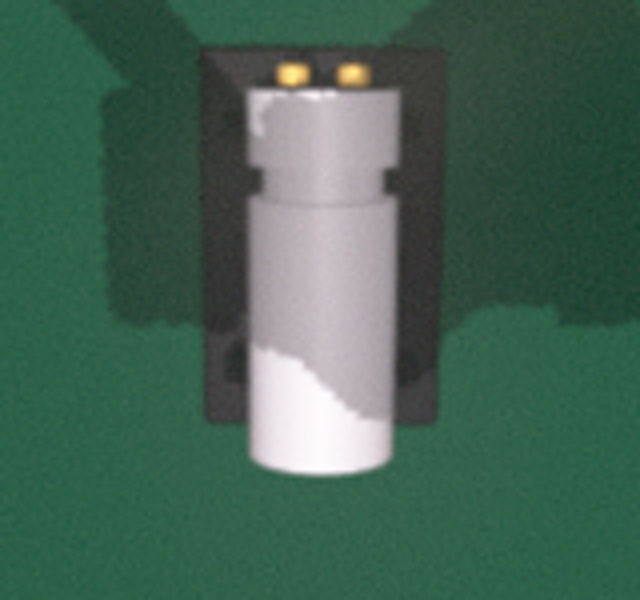

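The crop shows the can straight in view. The groove notch is at crop (322,181), i.e. image (328.5,180), the terminals are at the top, and the sides run at crop x 248–396.

```bash
python3 - <<'E'
from h import *
import pickle
s=pickle.load(open('w4.pkl','rb'))
a=np.radians(14.8);yh=np.array([-np.sin(a),np.cos(a)])
for z in(.034,.038):
  g=ray(s,(328.5-1.5,180.2),z)[:2];print('groove',g,'origin',g-.026*yh)
e=ray(s,(248+322/4-1.5,135+90/4),.054)[:2];print('term end top',e,e-.05*yh)
e=ray(s,(248+321/4-1.5,135+455/4),.054)[:2];print('other end top',e,e+.05*yh)
t=ray(s,(248+250/4-1.5,135+320/4),.036)[:2],ray(s,(248+394/4-1.5,135+320/4),.036)[:2];print(t,(t[0]+t[1])/2)
E
```

```text
groove [ 0.45869911 -0.2218314 ] origin [ 0.4653407  -0.24696881]
groove [ 0.45858767 -0.2214755 ] origin [ 0.46522926 -0.24661291]
term end top [ 0.4524017  -0.19823624] [ 0.46517399 -0.24657741]
other end top [ 0.47638278 -0.29042786] [ 0.4636105  -0.24208669]
(array([ 0.44917603, -0.26316094]), array([ 0.48732136, -0.25317945])) [ 0.46824869 -0.2581702 ]
```

Request:
servo_tool(moves=[[0.06, 0.1, 1.6, 0, 0], [0.06, 0.1, 3.2, 0, 0], [0.06, 0.1, 4.8, 0, 0], [0.06, 0.1, 6.4, 0, 0], [0.06, 0.1, 7.8, 0, 0], [0.06, 0.1, 8.6, 0, 0], [0.06, 0.1, 9.08, 0, 0], [0.06, 0.1, 9.08, 0, 0.2], [0.06, 0.1, 9.08, 0, 0.4], [0.06, 0.1, 9.08, 0, 0.65]])

```text
time: 11.68
tool_pos: [0.4717, -0.2573, 0.0245]
ee_rot: [3.139, 0.003, 1.832]
wrist_force: [-0.5, 0.6, -0.6]
width: 0.0774
finger_force: 0.0
```

Request:
servo_tool(moves=[[0, 0, 0, 0, 0.65], [0, 0, 0, 0, 0.65], [0, 0, 0, 0, 0.65], [0, 0, 0, 0, 0.65], [0, 0, 0, 0, 0.65], [0, 0, 0, 0, 0.65]])

```text
time: 12.18
tool_pos: [0.4691, -0.2575, 0.0226]
ee_rot: [-3.139, 0.0, 1.831]
wrist_force: [-2.8, -0.9, 2.2]
width: 0.0389
finger_force: 30.0
```

Request:
servo_tool(moves=[[0, 0, -0.5, 0, 0.65], [0, 0, -1.5, 0, 0.65], [0, 0, -3, 0, 0.65], [0, 0, -4.5, 0, 0.65], [0.8, 0.4, -5.5, 0, 0.65], [1.8, 1, -5.5, 0, 0.65], [3, 1.7, -5.5, 0, 0.65], [4.2, 2.4, -5.5, -0.1, 0.65], [5.4, 3.1, -5.5, -0.2, 0.65], [6.6, 3.7, -5.5, -0.33, 0.65]])

```text
time: 13.02
tool_pos: [0.5173, -0.072, 0.1594]
ee_rot: [-3.142, -0.0, 1.865]
wrist_force: [0.6, -0.3, -1.4]
width: 0.0393
finger_force: 30.0
```

Request:
servo_tool(moves=[[1.2, 0.6, 0, 0, 0.65], [2.4, 1.3, 0, 0, 0.65], [3.6, 1.9, 0, 0, 0.65], [4.6, 2.4, 0, 0, 0.65], [5, 2.6, 0, 0, 0.65], [5, 2.6, 0, 0, 0.65], [5, 2.6, 0, 0, 0.65]])

```text
time: 13.6
tool_pos: [0.5428, 0.0643, 0.1594]
ee_rot: [-3.14, 0.001, 1.866]
wrist_force: [0.2, -0.5, -1.2]
width: 0.0394
finger_force: 30.0
```

```bash
cat > go.py <<'E'
from h import *
import sys
def go(x,y):
    o=robot.get_obs();p=o['tool_pos'];w=o['ee_rot'][2];d=np.array([x,y])-p[:2]
    print(o['time'],p,'yaw',np.degrees(w),'dx',(d@[np.cos(w),np.sin(w)])/.025,'dy',(d@[np.sin(w),-np.cos(w)])/.025,'F',o['wrist_force'],o['width'])
if __name__=='__main__': go(float(sys.argv[1]),float(sys.argv[2]))
E
python3 go.py .5507 .0671
```

```text
13.6 [0.54279782 0.06432525 0.15938423] yaw 106.9131636814081 dx 0.014232785890470084 dy 0.3347049068877922 F [ 0.17382357 -0.5199212  -1.24670394] 0.03941369025371498
```

Request:
servo_tool(moves=[[0, 0.33, 0.5, 0, 0.65], [0, 0.33, 1.5, 0, 0.65], [0, 0.33, 2.7, 0, 0.65], [0, 0.33, 3.6, 0, 0.65], [0, 0.33, 4.2, 0, 0.65], [0, 0.33, 4.4, 0, 0.65], [0, 0.33, 4.4, 0, 0.65]])

```text
time: 14.18
tool_pos: [0.5496, 0.0656, 0.0472]
ee_rot: [-3.137, -0.001, 1.863]
wrist_force: [0.2, 0.6, -0.6]
width: 0.0394
finger_force: 30.0
```

Request:
servo_tool(moves=[[0, 0, 0.06, 0, 0.65], [0, 0, 0.12, 0, 0.65], [0, 0, 0.18, 0, 0.65], [0, 0, 0.24, 0, 0.65], [0, 0, 0.3, 0, 0.65], [0, 0, 0.36, 0, 0.65], [0, 0, 0.4, 0, 0.65], [0, 0, 0.4, 0, 0.65]])

```text
time: 14.85
tool_pos: [0.5508, 0.0672, 0.0396]
ee_rot: [-3.141, -0.0, 1.865]
wrist_force: [-0.6, 0.0, -2.5]
width: 0.0396
finger_force: 30.0
```

Request:
servo_tool(moves=[[0, 0, 0.04, 0, 0.65], [0, 0, 0.08, 0, 0.65], [0, 0, 0.12, 0, 0.65], [0, 0, 0.16, 0, 0.65], [0, 0, 0.16, 0, 0.65]])

```text
time: 15.27
tool_pos: [0.5508, 0.0671, 0.0356]
ee_rot: [-3.141, -0.0, 1.865]
wrist_force: [0.4, -0.4, -1.5]
width: 0.0394
finger_force: 30.0
```

Request:
servo_tool(moves=[[0, 0, 0.03, 0, 0.65], [0, 0, 0.06, 0, 0.65], [0, 0, 0.06, 0, 0.65]])

```text
time: 15.52
tool_pos: [0.5513, 0.0671, 0.0346]
ee_rot: [3.141, 0.0, 1.865]
wrist_force: [1.4, -0.5, -0.9]
width: 0.0394
finger_force: 30.0
```

Request:
servo_tool(moves=[[0, 0, 0.03, 0, 0.65], [0, 0, 0.03, 0, 0.65], [0, 0, 0.03, 0, 0.65]])

```text
time: 15.77
tool_pos: [0.5516, 0.0672, 0.0342]
ee_rot: [3.14, 0.0, 1.865]
wrist_force: [2.1, 0.3, 0.5]
width: 0.0395
finger_force: 30.0
```

Request:
servo_tool(moves=[[0, 0.03, 0.02, 0, 0.65], [0, 0.04, 0.03, 0, 0.65], [0, 0.04, 0.03, 0, 0.65]])

```text
time: 16.02
tool_pos: [0.5521, 0.0672, 0.0337]
ee_rot: [3.141, 0.001, 1.865]
wrist_force: [-1.2, -0.3, 5.7]
width: 0.0394
finger_force: 30.0
```

Request:
servo_tool(moves=[[0, 0, 0, 0, 0.5], [0, 0, 0, 0, 0.4], [0, 0, 0, 0, 0.2], [0, 0, 0, 0, 0.1], [0, 0, -0.3, 0, 0], [0, 0, -1.2, 0, 0], [0, 0, -2.6, 0, 0], [0, 0, -4.2, 0, 0], [0, 0, -5.8, 0, 0], [0, 0, -6.6, 0, 0]])

```text
time: 16.85
tool_pos: [0.5537, 0.0675, 0.2045]
ee_rot: [3.133, 0.002, 1.865]
wrist_force: [1.0, -0.0, 1.2]
width: 0.0937
finger_force: 0.0
```

```bash
python3 - <<'E'
from h import *
import pickle
o=robot.get_obs();print(o['tool_pos'],o['ee_rot'])
s=cam('wrist');im=s['image'];pickle.dump(s,open('w5.pkl','wb'))
print(proj(s,(.5485,.0788,.045)))
cv2.imwrite('pics/w5c.png',cv2.resize(im[90:370,180:460],None,fx=2.1,fy=2.1,interpolation=cv2.INTER_CUBIC))
E
python3 go.py .5506 .2439
```

```text
[0.5537459  0.06750998 0.20447338] [3.13315302e+00 2.34044437e-03 1.86513260e+00]
[321.04544556 212.67510176]
16.9 [0.55532045 0.06755392 0.20773074] yaw 106.86670249016237 dx 6.805188389140089 dy 1.8659494325399886 F [ 1.55799684 -0.20553879  1.92033595] 0.09385613787107991
```

View pics/w5c.png

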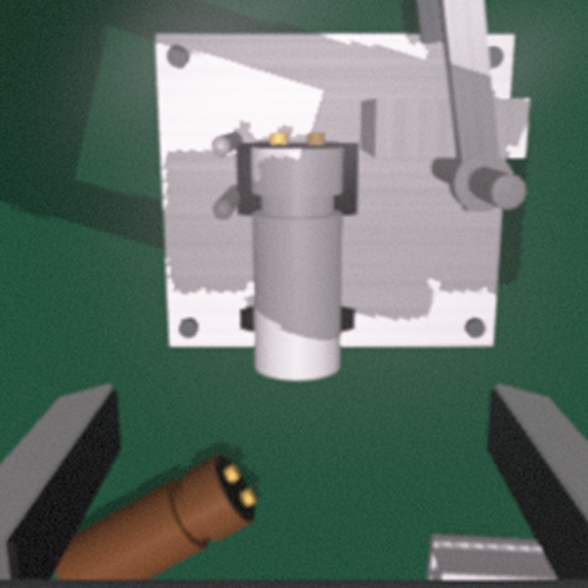

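The can lies in both V supports with terminals toward the parking side, and the bar is still parked. Next is the knob.

Request:
servo_tool(moves=[[1.4, 0.4, 0, -0.3, 0], [2.8, 0.8, 0, -0.6, 0], [4.2, 1.2, 0, -0.9, 0], [5.6, 1.6, 0, -1.2, 0], [6.8, 2, 0, -1.42, 0], [6.8, 2, 0, -1.42, 0], [6.8, 2, 0, -1.42, 0], [6.8, 2, 0, -1.42, 0]])

```text
time: 17.57
tool_pos: [0.5503, 0.244, 0.1975]
ee_rot: [-3.14, 0.001, 2.014]
wrist_force: [0.7, -0.2, 0.5]
width: 0.094
finger_force: 0.0
```

```bash
python3 go.py .5506 .2439; python3 - <<'E'
from h import *
import pickle
s=cam('wrist');pickle.dump(s,open('w6.pkl','wb'));im=s['image']
p=proj(s,(.5506,.2439,.126));print(p)
x,y=map(int,p);h=cv2.cvtColor(im,cv2.COLOR_BGR2HSV)
k=np.zeros(im.shape[:2],np.uint8);k[y-35:y+35,x-35:x+35]=((h[...,2]<70)&(h[...,1]<90))[y-35:y+35,x-35:x+35]
c=max(cv2.findContours(k,0,2)[0],key=cv2.contourArea);print(cv2.boundingRect(c),cv2.minEnclosingCircle(c))
E
```

```text
17.5667 [0.55029921 0.24400959 0.19747561] yaw 115.37230710613551 dx -0.009116331336568731 dy 0.008992730287832013 F [ 0.68655477 -0.17040906  0.51852263] 0.09399766085137541
[324.60410676 252.69753655]
(312, 231, 27, 34) ((324.9942626953125, 247.5459747314453), 16.575923919677734)
```

Request:
servo_tool(moves=[[0, 0, 1.2, 0, 0], [0, 0, 2.4, 0, 0], [0, 0, 3.4, 0, 0], [0, 0, 3.9, 0, 0.2], [0, 0, 3.9, 0, 0.5], [0, 0, 3.9, 0, 0.7], [0, 0, 3.9, 0, 0.78], [0, 0, 3.9, 0, 0.85], [0, 0, 3.9, 0, 0.85], [0, 0, 3.9, 0, 0.85]])

```text
time: 18.45
tool_pos: [0.5513, 0.2449, 0.102]
ee_rot: [3.139, 0.0, 2.014]
wrist_force: [0.4, -0.2, 0.9]
width: 0.051
finger_force: 0.0
```

Request:
servo_tool(moves=[[0, 0, 0, 0, 0.85], [0, 0, 0, 0, 0.85], [0, 0, 0, 0, 0.85], [0, 0, 0, 0, 0.85]])

```text
time: 18.78
tool_pos: [0.5504, 0.2446, 0.1004]
ee_rot: [-3.141, 0.0, 2.014]
wrist_force: [-0.4, 0.7, -0.2]
width: 0.0239
finger_force: 0.0
```

Request:
servo_tool(moves=[[0, 0, 0, 0, 0.85], [0, 0, 0, 0, 0.85], [0, 0, 0, 0, 0.85], [0, 0, -0.1, 0, 0.85], [0, 0, -0.25, 0, 0.85], [0, 0, -0.4, 0, 0.85], [0, 0, -0.4, 0, 0.85]])

```text
time: 19.37
tool_pos: [0.5503, 0.2443, 0.1103]
ee_rot: [-3.141, 0.0, 2.014]
wrist_force: [0.5, -1.9, -6.2]
width: 0.0192
finger_force: 30.0
```

Request:
servo_tool(moves=[[-0.026, -0.502, 0, -1, 0.85], [-0.105, -0.998, 0, -2, 0.85], [-0.235, -1.483, 0, -3, 0.85], [-0.415, -1.952, 0, -4, 0.85], [-0.643, -2.4, 0, -5, 0.85], [-0.917, -2.821, 0, -6, 0.85], [-1.233, -3.212, 0, -7, 0.85], [-1.588, -3.567, 0, -8, 0.85], [-1.588, -3.567, 0, -8, 0.85]])

```text
time: 20.12
tool_pos: [0.4873, 0.1684, 0.1106]
ee_rot: [-3.14, 0.002, 2.852]
wrist_force: [3.0, -1.6, -6.0]
width: 0.019
finger_force: 30.0
```

Request:
servo_tool(moves=[[-0.026, -0.502, 0, -1, 0.85], [-0.105, -0.998, 0, -2, 0.85], [-0.235, -1.483, 0, -3, 0.85], [-0.415, -1.952, 0, -4, 0.85], [-0.55, -2.23, 0, -4.6, 0.85], [-0.643, -2.4, 0, -5, 0.85], [-0.71, -2.51, 0, -5.25, 0.85], [-0.8, -2.65, 0, -5.58, 0.85], [-0.8, -2.65, 0, -5.58, 0.85], [-0.8, -2.65, 0, -5.58, 0.85]])

```text
time: 20.95
tool_pos: [0.4876, 0.1011, 0.1105]
ee_rot: [-3.141, 0.001, -2.85]
wrist_force: [3.5, -3.1, -5.2]
width: 0.0193
finger_force: 30.0
```

```bash
python3 go.py .488 .1005
```

```text
20.95 [0.48762315 0.10110953 0.11045263] yaw -163.28509777120414 dx -0.007424677218751258 dy -0.02768662381320495 F [ 3.49278596 -3.10879976 -5.20919459] 0.019291964982126788
```

Request:
servo_tool(moves=[[0, -0.015, 0.1, 0, 0.85], [0, -0.028, 0.25, 0, 0.85], [0, -0.028, 0.4, 0, 0.85], [0, -0.028, 0.5, 0, 0.85], [0, -0.028, 0.52, 0, 0.85], [0, -0.028, 0.52, 0, 0.85]])

```text
time: 21.45
tool_pos: [0.4876, 0.1008, 0.0972]
ee_rot: [-3.142, 0.001, -2.847]
wrist_force: [3.3, -1.4, -4.6]
width: 0.0195
finger_force: 30.0
```

Request:
servo_tool(moves=[[0, -0.015, 0.05, 0, 0.85], [0, -0.015, 0.12, 0, 0.85], [0, -0.015, 0.18, 0, 0.85], [0, -0.015, 0.24, 0, 0.85], [0, -0.015, 0.26, 0, 0.85], [0, -0.015, 0.26, 0, 0.85]])

```text
time: 21.95
tool_pos: [0.4876, 0.1004, 0.0909]
ee_rot: [3.142, 0.0, -2.847]
wrist_force: [3.5, -1.4, -4.5]
width: 0.0195
finger_force: 30.0
```

Request:
servo_tool(moves=[[0, 0, 0.03, 0, 0.85], [0, 0, 0.06, 0, 0.85], [0, 0, 0.06, 0, 0.85]])

```text
time: 22.2
tool_pos: [0.4876, 0.1003, 0.0894]
ee_rot: [-3.142, 0.0, -2.847]
wrist_force: [3.7, -1.0, -3.1]
width: 0.0194
finger_force: 30.0
```

Request:
servo_tool(moves=[[0, 0, 0.02, 0, 0.85], [0, 0, 0.04, 0, 0.85], [0, 0, 0.05, 0, 0.85], [0, 0, 0.05, 0, 0.85]])

```text
time: 22.53
tool_pos: [0.4876, 0.1003, 0.089]
ee_rot: [-3.141, 0.001, -2.847]
wrist_force: [1.5, -0.9, 1.6]
width: 0.0197
finger_force: 30.0
```

Request:
servo_tool(moves=[[0, 0, 0, 0, 0.7], [0, 0, 0, 0, 0.6], [0, 0, 0, 0, 0.4], [0, 0, 0, 0, 0.2], [0, 0, -0.3, 0, 0], [0, 0, -1, 0, 0], [0, 0, -2.4, 0, 0], [0, 0, -3.8, 0, 0], [0, 0, -4.5, 0, 0], [0, 0, -4.5, 0, 0]])

```text
time: 23.37
tool_pos: [0.4901, 0.1006, 0.207]
ee_rot: [-3.139, 0.011, -2.847]
wrist_force: [0.5, 0.1, 0.5]
width: 0.0826
finger_force: 0.0
```

Request:
servo_tool(moves=[[0, 0, 0, 1.1, 0], [0, 0, 0, 2.2, 0], [0, 0, 0, 3.3, 0], [0, 0, 0, 4.4, 0], [0, 0, 0, 5.5, 0], [0, 0, 0, 6.6, 0], [0, 0, 0, 7.7, 0], [0, 0, 0, 8.8, 0], [0, 0, 0, 9.9, 0], [0, 0, 0, 10.5, 0]])

```text
time: 24.2
tool_pos: [0.4867, 0.1003, 0.1993]
ee_rot: [-3.14, -0.002, 2.332]
wrist_force: [-0.8, -0.2, 0.0]
width: 0.0942
finger_force: 0.0
```

Request:
servo_tool(moves=[[0, 0, 0, 1.1, 0], [0, 0, 0, 2.2, 0], [0, 0, 0, 3.3, 0], [0, 0, 0, 4.4, 0], [0, 0, 0, 4.5, 0], [0, 0, 0, 4.5, 0], [0, 0, 0, 4.5, 0]])

```text
time: 24.78
tool_pos: [0.4871, 0.1003, 0.2]
ee_rot: [-3.14, -0.0, 1.868]
wrist_force: [-0.5, 0.1, 0.3]
width: 0.0938
finger_force: 0.0
```

```bash
python3 go.py .5531 .0635; python3 - <<'E'
from h import *
import pickle
t=cam('side');pickle.dump(t,open('side2.pkl','wb'))
s=cam('wrist');pickle.dump(s,open('w7.pkl','wb'))
for z in (.089,.095,.099): print(proj(t,(.489,.1005,z+.012)))
im=s['image'];u,v=map(int,proj(s,(.545,.091,.05)));print(u,v)
c=np.zeros((480,800,3),np.uint8);a=cv2.resize(im[max(v-100,0):v+60,max(u-80,0):u+80],None,fx=2.5,fy=2.5)
b=cv2.resize(t['image'][180:270,240:350],None,fx=3.6,fy=3.6,interpolation=2);c[:a.shape[0],:400]=a[:,:400];c[:b.shape[0],402:402+b.shape[1]]=b
cv2.imwrite('pics/w7c.png',c)
E
```

```text
24.7833 [0.48709496 0.10026328 0.19999803] yaw 107.00138919839108 dx -2.178246959846617 dy 2.0948430259840576 F [-0.45773015  0.08224948  0.25871131] 0.09375135604407964
[264.41560584 206.46751572]
[264.27011221 204.05889982]
[264.17264194 202.44530031]
379 254
```

Request:
servo_tool(moves=[[-1.1, 1.05, 0, 0, 0], [-2.18, 2.09, 0, 0, 0], [-2.18, 2.09, 0.5, 0, 0], [-2.18, 2.09, 1.8, 0, 0], [-2.18, 2.09, 3.4, 0, 0], [-2.18, 2.09, 4.9, 0, 0], [-2.18, 2.09, 5.9, 0, 0], [-2.18, 2.09, 6.5, 0, 0], [-2.18, 2.09, 6.58, 0, 0.3], [-2.18, 2.09, 6.58, 0, 0.3]])

```text
time: 25.72
tool_pos: [0.5519, 0.0634, 0.0348]
ee_rot: [-3.138, -0.001, 1.866]
wrist_force: [-0.0, -0.1, 0.8]
width: 0.0841
finger_force: 0.0
```

```bash
python3 go.py .5531 .0635; cat >kn.py <<'E'
from h import *
t=cam('side');g=cv2.cvtColor(t['image'],cv2.COLOR_BGR2GRAY).astype(float)
x=264;col=g[185:230,x-3:x+4].mean(1)
P=g[190:216,256:273];w=np.clip(80-P,0,None);yy,xx=np.mgrid[190:216,256:273]
print('side knob cx,cy',(w*xx).sum()/w.sum(),(w*yy).sum()/w.sum())
s=cam('wrist');w=cv2.cvtColor(s['image'],cv2.COLOR_BGR2GRAY)
import os,pickle
n=len([f for f in os.listdir('.') if f.startswith('k_')]);pickle.dump((t,s),open(f'k_{n}.pkl','wb'))
f='k_0.pkl'
w0=cv2.cvtColor(pickle.load(open(f,'rb'))[1]['image'],cv2.COLOR_BGR2GRAY)
u,v=map(int,proj(s,(.489,.1005,.115)));print('wrist knob px',u,v)
g0=cv2.cvtColor(pickle.load(open(f,'rb'))[0]['image'],cv2.COLOR_BGR2GRAY)
a=np.float32(g0[180:225,250:282]);b=np.float32(g[180:225,250:282]);print('side shift',cv2.phaseCorrelate(a,b,cv2.createHanningWindow(a.shape[::-1],cv2.CV_32F)))
E
python3 kn.py; python3 -c "
import pickle,cv2
import numpy as np
t,s=pickle.load(open('k_0.pkl','rb'));c=np.zeros((480,800,3),np.uint8);c[:,:]=0
c[:,:400]=s['image'][:,:400] if False else cv2.resize(s['image'],(400,300))[0:300].repeat(1,0) if False else 0
c[:300,:400]=cv2.resize(s['image'],(400,300),interpolation=3)
c[:360,402:796]=cv2.resize(t['image'][170:260,235:335],(394,360),interpolation=2);cv2.imwrite('pics/w8.png',c)"
```

```text
25.7167 [0.55192133 0.06344373 0.03477432] yaw 106.89970589903163 dx -0.01155173722775717 dy 0.04576491990814041 F [-0.03726497 -0.14886192  0.80838722] 0.08406227111978419
side knob cx,cy 264.00252058477565 202.1550999831961
wrist knob px 146 224
side shift ((0.0, 0.5), 1.0)
```

Request:
servo_tool(moves=[[0, 0.03, 0, 0, 0.5], [0, 0.03, 0, 0, 0.55], [0, 0.03, 0, 0, 0.65], [0, 0.03, 0, 0, 0.65], [0, 0.03, 0, 0, 0.65], [0, 0.03, 0, 0, 0.65], [0, 0.03, 0, 0, 0.65], [0, 0.03, 0, 0, 0.65]])

```text
time: 26.48
tool_pos: [0.5534, 0.0632, 0.0364]
ee_rot: [-3.14, 0.0, 1.865]
wrist_force: [-3.9, -1.0, 4.3]
width: 0.0394
finger_force: 30.0
```

```bash
python3 go.py .5531 .0635;python3 kn.py
```

```text
26.4833 [0.55340295 0.06322251 0.03643996] yaw 106.86343307022284 dx 0.014137426298509323 dy -0.008376965316407576 F [-3.86021729 -1.03009448  4.26488756] 0.039381986213143844
side knob cx,cy 264.03506450545814 203.44723784320212
wrist knob px 145 223
side shift ((0.3238332778328914, 0.08964887725264958), 1.080335032277637)
```

Request:
servo_tool(moves=[[0.02, -0.02, 0, 0, 0.65], [0.04, -0.03, 0, 0, 0.65], [0.06, -0.03, 0, 0, 0.65], [0.08, -0.03, 0, 0, 0.65], [0.08, -0.03, 0, 0, 0.65]])

```text
time: 27.0
tool_pos: [0.5534, 0.0633, 0.0365]
ee_rot: [3.141, 0.004, 1.865]
wrist_force: [-1.4, -5.9, 4.0]
width: 0.0392
finger_force: 30.0
```

```bash
sed -i "s/f='k_0.pkl'/f='k_1.pkl'/" kn.py; python3 kn.py
```

```text
side knob cx,cy 264.1322079224469 203.2386762493732
wrist knob px 145 225
side shift ((0.04938718101711359, 0.37157259412888166), 1.0466974178949993)
```

Request:
servo_tool(moves=[[0.02, 0, 0, 0, 0.65], [0.04, 0, 0, 0, 0.65], [0.06, 0, 0, 0, 0.65], [0.06, 0, 0, 0, 0.65]])

```text
time: 27.43
tool_pos: [0.5533, 0.0639, 0.0365]
ee_rot: [3.141, 0.006, 1.865]
wrist_force: [-1.0, -8.4, 4.0]
width: 0.0392
finger_force: 30.0
```

Request:
servo_tool(moves=[[0.02, 0, 0, 0, 0.65], [0.04, 0, 0, 0, 0.65], [0.04, 0, 0, 0, 0.65]])

```text
time: 27.68
tool_pos: [0.5531, 0.0643, 0.0365]
ee_rot: [3.141, 0.007, 1.865]
wrist_force: [-0.9, -9.9, 4.2]
width: 0.0394
finger_force: 30.0
```

Request:
servo_tool(moves=[[0.02, 0, 0, 0, 0.65], [0.04, 0, 0, 0, 0.65], [0.04, 0, 0, 0, 0.65]])

```text
time: 27.93
tool_pos: [0.5529, 0.065, 0.0365]
ee_rot: [3.141, 0.007, 1.864]
wrist_force: [-0.3, -10.7, 3.4]
width: 0.0395
finger_force: 30.0
```

```bash
python3 kn.py
```

```text
side knob cx,cy 263.78992607873477 203.50455561285887
wrist knob px 146 232
side shift ((-0.3767926685374121, 0.029905976928553457), 0.9499740799268087)
```

Request:
servo_tool(moves=[[0.02, 0, 0, 0, 0.65], [0.04, 0, 0, 0, 0.65], [0.06, 0, 0, 0, 0.65], [0.06, 0, 0, 0, 0.65]])

```text
time: 28.37
tool_pos: [0.5524, 0.0664, 0.0365]
ee_rot: [3.141, 0.007, 1.864]
wrist_force: [-0.8, -9.7, 2.5]
width: 0.0389
finger_force: 30.0
```

Request:
servo_tool(moves=[[0.02, 0, 0, 0, 0.65], [0.04, 0, 0, 0, 0.65], [0.06, 0, 0, 0, 0.65], [0.06, 0, 0, 0, 0.65]])

```text
time: 28.7
tool_pos: [0.552, 0.0679, 0.0365]
ee_rot: [3.141, 0.007, 1.864]
wrist_force: [-1.4, -9.3, 3.0]
width: 0.0396
finger_force: 30.0
```

```bash
python3 kn.py; python3 - <<'E'
import pickle,cv2,numpy as np
t,s=pickle.load(open('k_1.pkl','rb'));t2,s2=pickle.load(open('k_4.pkl','rb'))
c=np.zeros((480,800,3),np.uint8)
c[:240,:390]=s['image'][120:360,0:390];c[240:480,:390]=s2['image'][120:360,0:390]
for i,q in enumerate((t,t2)): c[240*i:240*i+236,395:755]=cv2.resize(q['image'][180:239,240:330],(360,236),interpolation=2)
cv2.imwrite('pics/cmp.png',c)
E
```

```text
side knob cx,cy 263.78477280610474 203.32344779743323
wrist knob px 147 242
side shift ((-0.47765796338474686, -0.3834120186040906), 0.8216368602381812)
```

View pics/cmp.png

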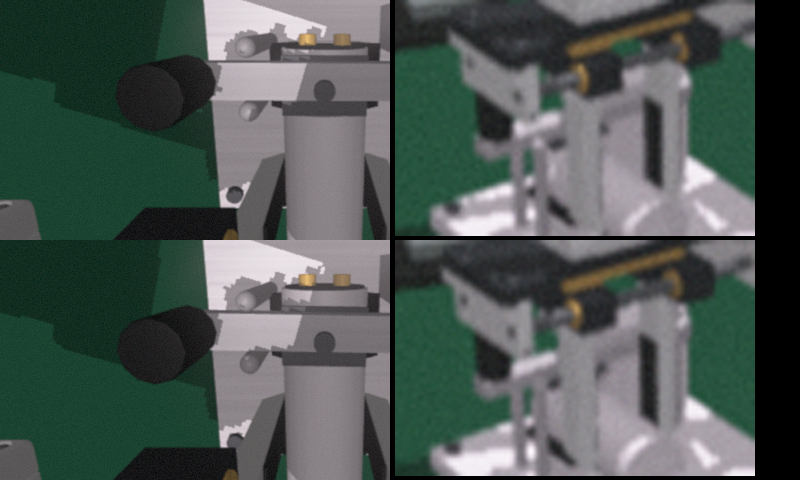

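The view shows the bar lying across the can, with the knob at (150,98), the bar's screw dot at (325,90), and a dark edge along the bar's -y side. I'll track the knob-to-dot pixel distance to sense the bar dropping.

```bash
cat >kd.py <<'E'
from h import *
import pickle,os
def meas(s):
    h=cv2.cvtColor(s['image'],cv2.COLOR_BGR2HSV);k=((h[...,2]<62)&(h[...,1]<110)).astype(np.uint8)
    k[:130]=0;k[310:]=0;k[:,215:]=0;k=cv2.morphologyEx(k,cv2.MORPH_OPEN,np.ones((5,5),np.uint8))
    c=max(cv2.findContours(k,0,2)[0],key=cv2.contourArea);b=cv2.boundingRect(c)
    g=cv2.cvtColor(s['image'],cv2.COLOR_BGR2GRAY)
    v=b[1]+b[3]//2
    p=g[v-40:v+30,305:345]; ci=cv2.HoughCircles(cv2.resize(p,None,fx=3,fy=3,interpolation=2),cv2.HOUGH_GRADIENT,1,100,param1=60,param2=10,minRadius=24,maxRadius=42)
    d=None if ci is None else (305+ci[0,0,0]/3,v-40+ci[0,0,1]/3,ci[0,0,2]/3)
    return b,d,(None if d is None else d[0]-b[0])
if __name__=='__main__':
    s=cam('wrist');n=len([f for f in os.listdir('.') if f.startswith('m_')]);pickle.dump(s,open(f'm_{n}.pkl','wb'));print(meas(s))
E
python3 - <<'E'
from kd import *
for i in range(1,5): print(meas(pickle.load(open(f'k_{i}.pkl','rb'))[1]))
E
```

```text
((116, 175, 99, 76), (np.float32(324.5), np.float32(210.83333), np.float32(11.266666)), np.float32(208.5))
((116, 176, 99, 76), (np.float32(324.83334), np.float32(210.83333), np.float32(10.533334)), np.float32(208.83334))
((116, 177, 99, 77), (np.float32(324.5), np.float32(213.83333), np.float32(10.633333)), np.float32(208.5))
((118, 185, 97, 79), (np.float32(324.16666), np.float32(222.16667), np.float32(10.900001)), np.float32(206.16666))
```

Request:
servo_tool(moves=[[0.02, 0, 0, 0, 0.65], [0.04, 0, 0, 0, 0.65], [0.04, 0, 0, 0, 0.65]])

```text
time: 29.05
tool_pos: [0.5517, 0.069, 0.0365]
ee_rot: [3.141, 0.007, 1.864]
wrist_force: [-1.1, -9.5, 4.2]
width: 0.0392
finger_force: 30.0
```

```bash
python3 kd.py
```

```text
((118, 188, 97, 79), (np.float32(324.16666), np.float32(225.5), np.float32(11.166667)), np.float32(206.16666))
```

Request:
servo_tool(moves=[[0.02, 0, 0, 0, 0.65], [0.04, 0, 0, 0, 0.65], [0.04, 0, 0, 0, 0.65]])

```text
time: 29.35
tool_pos: [0.5514, 0.07, 0.0365]
ee_rot: [3.141, 0.007, 1.864]
wrist_force: [-1.4, -9.6, 3.9]
width: 0.039
finger_force: 30.0
```

Request:
servo_tool(moves=[[0.02, 0, 0, 0, 0.65], [0.04, 0, 0, 0, 0.65], [0.04, 0, 0, 0, 0.65]])

```text
time: 29.6
tool_pos: [0.551, 0.0711, 0.0365]
ee_rot: [3.141, 0.006, 1.864]
wrist_force: [-1.1, -9.4, 4.0]
width: 0.0394
finger_force: 30.0
```

```bash
python3 kd.py
```

```text
((120, 195, 95, 79), (np.float32(324.5), np.float32(230.5), np.float32(10.533334)), np.float32(204.5))
```

Request:
servo_tool(moves=[[0.02, 0, 0, 0, 0.65], [0.04, 0, 0, 0, 0.65], [0.04, 0, 0, 0, 0.65]])

```text
time: 29.9
tool_pos: [0.5507, 0.0722, 0.0365]
ee_rot: [3.141, 0.006, 1.864]
wrist_force: [-1.2, -9.3, 3.2]
width: 0.0396
finger_force: 30.0
```

Request:
servo_tool(moves=[[0.02, 0, 0, 0, 0.65], [0.04, 0, 0, 0, 0.65], [0.04, 0, 0, 0, 0.65]])

```text
time: 30.15
tool_pos: [0.5505, 0.0731, 0.0365]
ee_rot: [3.141, 0.006, 1.864]
wrist_force: [-1.2, -9.3, 3.4]
width: 0.0391
finger_force: 30.0
```

```bash
python3 kd.py
```

```text
((128, 195, 87, 81), (np.float32(324.5), np.float32(233.5), np.float32(10.433333)), np.float32(196.5))
```

Request:
servo_tool(moves=[[-0.03, 0, 0, 0, 0.65], [-0.06, 0, 0, 0, 0.65], [-0.09, 0, 0, 0, 0.65], [-0.1, 0, 0, 0, 0.65], [-0.1, 0, 0, 0, 0.65]])

```text
time: 30.62
tool_pos: [0.5505, 0.073, 0.0365]
ee_rot: [3.141, 0.002, 1.865]
wrist_force: [-1.9, -4.9, 4.1]
width: 0.039
finger_force: 30.0
```

```bash
python3 kd.py
```

```text
((128, 196, 87, 78), (np.float32(324.5), np.float32(233.16667), np.float32(10.633333)), np.float32(196.5))
```

Unload the rest, release, rise clear and check.

Request:
servo_tool(moves=[[-0.05, 0, 0, 0, 0.65], [-0.09, -0.01, -0.01, 0, 0.65], [-0.09, -0.01, -0.02, 0, 0.65], [-0.09, -0.01, -0.02, 0, 0.55], [-0.09, -0.01, -0.02, 0, 0.45], [-0.09, -0.01, -0.02, 0, 0.3], [-0.09, -0.01, -0.02, 0, 0.1], [-0.09, -0.01, -0.02, 0, 0], [-0.09, -0.01, -0.02, 0, 0], [-0.09, -0.01, -0.02, 0, 0]])

```text
time: 31.5
tool_pos: [0.5505, 0.0715, 0.0366]
ee_rot: [3.142, 0.0, 1.865]
wrist_force: [0.4, -0.5, 0.8]
width: 0.079
finger_force: 0.0
```

```bash
python3 kd.py
```

```text
((129, 194, 86, 76), (np.float32(325.16666), np.float32(229.16667), np.float32(10.8)), np.float32(196.16666))
```

Request:
servo_tool(moves=[[0, 0, -0.3, 0, 0], [0, 0, -1.2, 0, 0], [0, 0, -2.6, 0, 0], [0, 0, -4.2, 0, 0], [0, 0, -5.8, 0, 0], [0, 0, -6.6, 0, 0], [0, 0, -6.6, 0, 0], [0, 0, -6.6, 0, 0], [0, 0, -6.6, 0, 0]])

```text
time: 32.3
tool_pos: [0.5498, 0.0715, 0.2003]
ee_rot: [-3.139, -0.0, 1.865]
wrist_force: [-0.4, -0.8, 0.1]
width: 0.0938
finger_force: 0.0
```

```bash
python3 - <<'E'
from h import *
import pickle
o=robot.get_obs();print(o['time'],o['tool_pos'])
a=pickle.load(open('side2.pkl','rb'));t=cam('side');s=cam('wrist')
f=lambda q:cv2.cvtColor(q['image'],cv2.COLOR_BGR2GRAY)
def cen(q):
    g=f(q).astype(float);yy,xx=np.mgrid[190:225,254:275];w=np.clip(70-g[190:225,254:275],0,None);return (w*xx).sum()/w.sum(),(w*yy).sum()/w.sum()
print(cen(a),cen(t)); tpl=f(a)[196:216,252:280]
r=cv2.matchTemplate(cv2.resize(f(t)[180:235,240:295],None,fx=8,fy=8,interpolation=2),cv2.resize(tpl,None,fx=8,fy=8,interpolation=2),5);_,v,_,p=cv2.minMaxLoc(r);print(v,p[0]/8+240-252,p[1]/8+180-196)
# terminals in wrist -> can terminal end
h=cv2.cvtColor(s['image'],cv2.COLOR_BGR2HSV);m=((h[...,0]>12)&(h[...,0]<32)&(h[...,1]>90)&(h[...,2]>110)).astype(np.uint8)
O=np.array([.5447,.0912]);A=np.radians(16.9)
for c in cv2.findContours(m,0,2)[0]:
    if cv2.contourArea(c)>8:
        (x,y),_=cv2.minEnclosingCircle(c);d=ray(s,(x-1.5,y),.045)[:2]-O;print((x,y),'fix',d@[np.cos(A),np.sin(A)],d@[-np.sin(A),np.cos(A)])
E
```

```text
32.3 [0.54975945 0.07154263 0.20031817]
(np.float64(263.73058214341756), np.float64(206.86944923897693)) (np.float64(263.49490208771647), np.float64(206.47888007768248))
0.9365162253379822 -0.375 1.0
(97.0, 412.0) fix -0.25335741647214705 -0.22838077734746137
(557.0, 389.5) fix 0.24597013440084492 -0.1989186709825745
(92.5, 388.5) fix -0.2532423181947284 -0.1983545428064794
(111.32758331298828, 358.1896667480469) fix -0.2271745772034591 -0.1612969451259338
(302.5625, 332.65625) fix -0.02580191146475972 -0.13135153968048582
(295.0, 321.5) fix -0.03327624546098637 -0.11873834034320103
(335.0, 150.5) fix 0.006487718690458495 0.05010343517321502
(317.5, 151.0) fix -0.009199010722098278 0.049684186177525236
```

```bash
python3 - <<'E'
from kd import *
import glob
x=np.array([.957,.2907,0]);k=np.array([.4878,.1003,0]);
fs=[('k_1',pickle.load(open('k_1.pkl','rb'))[1]),('k_4',pickle.load(open('k_4.pkl','rb'))[1])]+[(f'm_{i}',pickle.load(open(f'm_{i}.pkl','rb'))) for i in range(len(glob.glob('m_*')))]
for n,s in fs:
    o=[]
    for L in(.015,.011):
        a=proj(s,k-.01*x+[0,0,.1+L]);d=proj(s,k+.05*x+[0,0,.068+L]);o.append(round(d[0]-a[0],1))
    print(n,'meas',meas(s)[2],'pred .015/.011',o)
E
```

```text
k_1 meas 208.5 pred .015/.011 [np.float64(213.3), np.float64(205.5)]
k_4 meas 206.16666 pred .015/.011 [np.float64(210.8), np.float64(203.2)]
m_0 meas 206.16666 pred .015/.011 [np.float64(210.2), np.float64(202.6)]
m_1 meas 204.5 pred .015/.011 [np.float64(209.0), np.float64(201.5)]
m_2 meas 196.5 pred .015/.011 [np.float64(207.9), np.float64(200.5)]
m_3 meas 196.5 pred .015/.011 [np.float64(207.8), np.float64(200.4)]
m_4 meas 196.16666 pred .015/.011 [np.float64(208.0), np.float64(200.5)]
```

The measured distance matches a lift of 0.011 m: it keeps the same constant offset from the prediction that it had at 0.015 m before the drop. The blade is fully in the groove and the gripper is clear.

```bash
python3 -c "
from bench import robot
print(robot.close_job())"
```

```text
the job is handed in; nothing more can be done
None
```

I handed the job in at about 32 s: the can is in both V supports, terminals towards the parking side. The bar is back across it, and by the camera measurement (bar lift about 0.011 m) the blade is fully in the groove; the hand-in returned no verdict.

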